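# Measure the coating at the red-ringed spot

### The job

Take the orange coating-thickness probe out of its stand and take a reading at the centre of the red ring on the sloping green panel: hold the probe square to the panel, with its sprung tip lightly pressed in, about half-way, neither just touching nor pushed right home. Touch the panel with the probe nowhere but at the red ring, do not press hard, and leave the other things on the tables alone. Finish while still holding the probe there, steady; do not put it down or let go.

Things in the scene. Friction and masses are not known exactly. Their poses are not given: they have to be found in the camera images.
- probe_grip (a point): Middle of the probe's orange grip, on its centre line. The grip is a bar 18 x 18 mm square, 64 mm long; beyond it an 8 mm long black tail cap. z runs from tip to tail (straight up at the start); x, y are square to the grip's flats. 31 mm from this point towards the tip begins a round collar, 27 mm across, 6 mm thick; the free tip ends 102 mm from this point. Probe: 0.07 to 0.13 kg.
- probe_tip (a point): The very end of the probe's sprung measuring tip, a brass ball 6 mm across on a thin steel rod that slides into the steel nose of the probe's 16 mm square black lower body. Its axes are the probe's (z towards the tail). At the start it hangs hidden inside the stand; raise the probe straight up by 70 mm or more to clear the stand.
- probe_plunger (a joint): How far the sprung tip is pressed into the probe, in m: 0 free, 0.006 pushed right home. Pressing needs about 1 N to begin and 4 N at 0.006 (0.5 N per mm).
- stand: Probe stand, fixed to the table: grey block 70 x 70 mm on a dark foot 92 x 92 x 10 mm, 78 mm high in all, with an 18 mm square well, 72 mm deep, in its top. The probe stands in it tip down, its collar resting on the block. Origin at the centre of the underside, z up; x, y are square to the block's sides and to the grip's flats.
- panel_face (a point): Centre of the upper face of the green coated panel, 70 mm above the table. The panel is 180 mm wide (along the rest's y) and 130 mm up the slope, 6 mm thick, on an aluminium rest fixed to the table. This point's axes are the rest's: z straight up, x horizontal, towards the raised edge; the face slopes up by 20 degrees along that x and is level along y.
- red_ring: Thin red ring mark, 24 mm across, stuck on the panel, with a dot at its centre, which is the spot to measure. Origin at its centre on the panel's face; z points out of the panel's face (square to it), x up the slope, y across the panel.
- white_ring: The same kind of ring in white, also on the panel: not to be measured or touched. Origin and axes as for the red ring.
- multimeter: Green multimeter lying on the left table, 178 x 90 x 50 mm, loose; origin at the centre of its underside. To be left alone.
- grease_tin: Small white tin with red lid, 66 mm across, 36 mm high, loose; origin at the centre of its underside. To be left alone.
- tape_roll: Roll of black tape, 67 mm across, 19 mm high, lying loose; origin at the centre of its underside. To be left alone.
- hex_keys: Small set of hex keys in a black holder lying on the right table, 88 x 48 x 9 mm, loose; origin at the centre of its underside. To be left alone.
- threadlock: Red bottle with black cap, 34 mm across, 85 mm high, standing loose; origin at the centre of its underside. To be left alone.
- marker: Red and black marker pen lying on the right table, 135 x 17 x 17 mm, loose; origin at the centre of its underside. To be left alone.
- screwdriver_a: Yellow-handled screwdriver lying on the left table, 196 x 30 x 28 mm, loose; origin at the centre of its underside. To be left alone.
- frame_jig: White welding jig, fixed, right of the panel: a frame 240 mm high (clamp levers to about 300 mm) from 15 mm left of its origin to the right, and a post 315 mm high, 285 mm left of and 84 mm beyond its origin, whose arm and crank (knob up to 400 mm high) reach towards the robot to 50 mm short of the origin. Origin on the table, x ahead, y left. Keep clear.
Not all that is in view belongs to the job. Leave any purple look-alike of the part that bears probe_grip alone.

How it is judged (in metres and radians):
On the way:
1. the probe is lifted out of its stand: its tip is above the stand's top and only the gripper carries it (z of probe_tip in the frame of stand above 0.082 m and contact force between the fingers and probe above 1 N and contact force between probe and stand below 0.05 N), for 0.1 s.
At the end, for the whole second after the job is handed in: The gripper still holds the probe, at rest; its tip presses on the panel within 6 mm of the red ring's centre with 0.5 to 6 N, pressed in by 1 to 5.2 mm, and the probe is square to the panel's face within 8 degrees (distance between probe_tip and red_ring below 0.006 m and angle between the z axis of probe_tip and the z axis of red_ring, either way round below 0.14 rad and value of joint probe_plunger between 0.001 and 0.0052 m and contact force between probe and panel between 0.5 and 6 N and contact force between the fingers and probe above 1 N and linear speed of probe below 0.02 m/s); the arm keeps its last pose, push and grip.
It fails at once if the probe presses on the panel with more than 15 N (contact force between probe and panel above 15 N).
It fails at once if the probe touches the panel more than 15 mm from the red ring's centre (contact force between probe and panel above 0.2 N and distance between probe_tip and red_ring above 0.015 m).
It fails at once if one of the other things is moved by more than 20 mm (distance of any of multimeter, grease_tin, tape_roll, hex_keys, threadlock, marker, screwdriver_a from where it was at the start of the episode above 0.02 m).
It also fails if it takes over 48 s, if anything falls off the work surface, if the arm or the gripper's body presses on something with over 40 N, if the wrist force passes 120 N, or if a joint passes its speed limit or range.

### The arm

A 6-joint arm with a two-finger parallel gripper is mounted at the origin on a cart in front of the work surface, level with it; the furniture and walls round the work are solid. World frame = base frame: x ahead of the robot, y to its left, z up, the work surface at z = 0. Lengths are in m, angles in degrees, forces in N, time in s.
With the tool pointing down it reaches from about 0.325 to 1 m from the base axis. Payload 5.1 kg.
Tool frame: the origin (TCP) lies midway between the tips of the shut fingers; the grasp point (between the pads) lies bot.tcp_to_grasp behind it (bot.tcp_to_grasp is the distance from the TCP to the grasp point, in m); z points along the fingers, y is the line along which they close (so a half turn about z gives the same grasp; the last joint's range is limited). The gripper opens to 85 mm and grips with 20 to 120 N. Pads are 22 mm wide; open, the fingers measure 114 mm over their backs; the gripper's body (76 mm by 85 mm) begins 54 mm behind the grasp point. The pads swing forward as they close: fully open they stand 13 mm farther back than shut.
Start: joints at [65.283, 7.093, 94.555, -0, 78.352, -4.733], TCP at [0.222, 0.611, 0.231] pointing down, gripper open.
Joint ranges: [-149.61, 149.61], [-58.7, 133.49], [1.44, 155.28], [-77.14, 257.14], [18.33, 153.61], [-166.67, 166.67]. Speed limits (degrees/s): [147.25, 147.25, 180, 180, 180, 180].

### API

Orientations are given as a 3x3 rotation matrix whose columns are the frame's x, y, z axes.
In Python, from plant import sensors, capture, get_calibration, job, regions_of, bot gives the robot as it stands. The module is installed in compiled form; this text tells all that it offers.
- The arm moves only by the tool play_rows, never from a script. Its argument "steps" is a list of rows, each an object of numbers: "ax", "ay", "az": the turn, a rotation vector about the tool's x, y, z in degrees; "tx", "ty", "tz": the shift along the tool's x, y, z in m; "claw": the closure in counts, from 0 (fully open) to 255 (shut). In form: [{"ax": .., "ay": .., "az": .., "tx": .., "ty": .., "tz": .., "claw": ..}, ...]. A call has 1 to 10 rows; each row is the pose to reach, as a shift and turn from the pose commanded when the call began, along the tool's axes at that moment; what a row does not reach only later rows make up. A row lasts 1/8 s, in which the tool goes at most 62.5 mm and 10.7 degrees, less where a joint would pass 70% of its speed; a pose out of reach is approached as far as the arm can. A call with a gripper value outside its range is refused whole. The fingers move at their own pace and stop on an object; "grip_force" is the grip in N (left out, the last holds). Time passes only in rows, so rows that repeat a pose let the fingers close. It gives the time, the measured TCP pose, the force, the opening and the grip force at its end, in the units of the state.
- sensors.get_obs(): the state, without advancing time (a new reading comes with each control period).
- capture(name): name is "side" or "top" or "wrist"; returns (picture, depth): 400x640x3 uint8, blue, green, red; 400x640 float32, m along the optical axis (not along the pixel's ray), 0 where there is no reading.
- get_calibration(name): a dict with "K" (3x3 intrinsics, pixels), "view" (4x4, takes a point from world to camera coordinates). Camera axes: x right, y up, looking along -z (the intrinsics and any distortion apply to the point x, -y, -z); pixel columns grow to the right and rows downward; lengths in m; the calibration is good to about 2 mm. A picture is of the moment at which its call begins: read the wrist's pose just before it. get_calibration takes no time and is no camera call; for the wrist camera it gives the pose at the moment of the call.
- job.hand_in(): hands the job in; it is judged then, once.
Trained networks look in the newest picture that a camera, given by its name, has taken for a name from the list of things; names that differ only in an ending like _2 or _b are one class to them, and where a whole thing is asked for, a point or a joint stands for the part that bears it (a point fixed in the world has none). Each returns a list of dicts, best first, with "score" (0 to 1); they miss things now and then, are a little off and sometimes report something else, mostly with a low value. They report only what shows in the picture. A call takes as long as a camera call. They do not tell look-alikes from the thing itself.
- regions_of(name, camera): "region" (400x640 bool, what is visible of it) and "rect" ([left, top, right, bottom] in pixels, round what is visible of it).
The state is a dict: "time_s": time; "qpos": joint angles; "dq": joint speeds; "joint_efforts": joint torques, N m; "tcp_pos": TCP position; "eef_rot": TCP orientation; "ft_force": force on the tool from outside, world axes, zero at the start; "ft_torque": the same for the moment, N m; "grip_width": opening from 0.0 (shut) to 1.0 (fully open); "grasp_force": force on a finger pad.
Only numpy, scipy, OpenCV 4.12 (cv2) and the standard library are available. Lean on these libraries where they do the work, as an engineer would, in place of code of your own. Each camera call takes 0.05 s, during which the arm holds its last target. There are 200 camera calls.

## Working session

There is one attempt and no reset: what is moved stays moved. The work goes in short steps, Python scripts to look and compute and a tool call to move; the robot and the scene stay as the last step left them, time stands still between calls to the robot, and variables do not carry over. Pictures are saved under pics/ and viewed, at most 10 in all, crops included, and the job is handed in when it is done.

Besides the shell and the picture viewer there is one more tool, called after "Call:" as name(argument=value, ...), one argument or row to a line, values as JSON. play_rows: Moves the arm, as the interface text tells. Its arguments: {"type":"object","properties":{"steps":{"type":"array","items":{"type":"object","properties":{"ax":{"type":"number"},"ay":{"type":"number"},"az":{"type":"number"},"tx":{"type":"number"},"ty":{"type":"number"},"tz":{"type":"number"},"claw":{"type":"number"}}}},"grip_force":{"type":"number"}},"required":["steps"]}

```bash
mkdir -p pics; cat > h.py <<'E'
import numpy as np, cv2
from plant import sensors, capture, get_calibration, job, regions_of, bot
def cloud(depth,cal):
    K=np.array(cal["K"]);V=np.array(cal["view"])
    v,u=np.mgrid[0:400,0:640]
    x=(u-K[0,2])/K[0,0]*depth;y=(v-K[1,2])/K[1,1]*depth
    P=np.stack([x,-y,-depth,np.ones_like(x)],-1)
    W=P@np.linalg.inv(V).T
    W=W[...,:3]; W[depth<=0]=np.nan
    return W
E
python3 - <<'E'
from h import *
print(bot.tcp_to_grasp, sensors.get_obs()["tcp_pos"], sensors.get_obs()["eef_rot"])
ims=[]
for c in ["side","top","wrist"]:
    cal=get_calibration(c); im,d=capture(c); np.savez(c+".npz",im=im,d=d)
    W=cloud(d,cal); cv2.imwrite(f"pics/{c}0.png",im)
    print(c,np.linalg.inv(np.array(cal["view"]))[:3,3], {k:v for k,v in cal.items() if k not in("view",)})
    for n in ["probe_grip","stand","red_ring","white_ring"]:
        for r in regions_of(n,c)[:3]:
            print(n,round(r["score"],2),r["rect"],np.nanmedian(W[r["region"]],0).round(3))
E
```

```text
0.0187 [0.22190861 0.61031391 0.23008532] [[-9.39795633e-01  3.41735886e-01 -8.67705174e-04]
 [ 3.41736939e-01  9.39793832e-01 -1.84880373e-03]
 [ 1.83661391e-04 -2.03402458e-03 -9.99997915e-01]]
side [0.48846415 0.92139309 0.62343231] {'K': array([[368.08915617,   0.        , 320.6324657 ],
       [  0.        , 368.08915617, 200.44353907],
       [  0.        ,   0.        ,   1.        ]])}
probe_grip 0.88 [287.5, 221.9, 298.0, 261.4] [0.57  0.223 0.089]
probe_grip 0.51 [328.6, 221.9, 341.1, 249.9] [0.466 0.246 0.117]
stand 0.64 [316.3, 240.3, 357.5, 286.6] [0.467 0.271 0.049]
top [0.39126349 0.02673551 1.44407251] {'K': array([[486.0927698 ,   0.        , 317.88584135],
       [  0.        , 486.0927698 , 200.49832676],
       [  0.        ,   0.        ,   1.        ]])}
probe_grip 0.67 [239.1, 169.0, 249.4, 181.5] [0.567 0.21  0.12 ]
stand 0.69 [225.3, 198.9, 256.5, 229.3] [0.459 0.224 0.074]
wrist [0.15111974 0.63670775 0.37411159] {'K': array([[327.91265926,   0.        , 321.41658361],
       [  0.        , 327.91265926, 197.22948072],
       [  0.        ,   0.        ,   1.        ]])}
stand 0.93 [113.8, 382.5, 151.6, 400.0] [0.43  0.263 0.021]
```

View pics/side0.png

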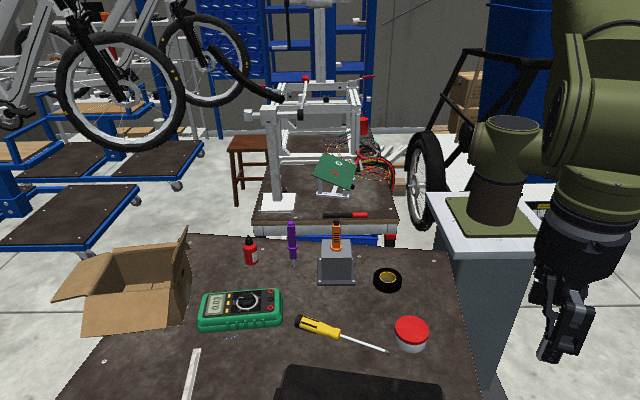

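View pics/top0.png

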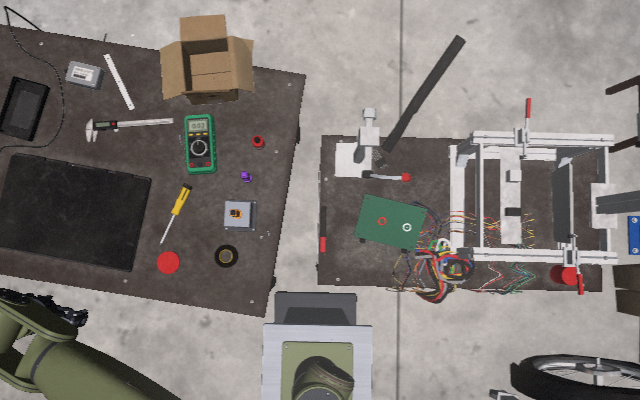

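The two probes are orange at side (336,236) / top (238,213), standing in the grey stand, and purple at side (292,242) / top (246,176), standing free. The orange one in the stand fits the description. The red ring is at top (382,221) and the white one at (407,227). Next I measure these and confirm in a crop.

```bash
cat > m.py <<'E'
from h import *
z=np.load("top.npz");im,d=z["im"],z["d"];cal=get_calibration("top");W=cloud(d,cal)
hsv=cv2.cvtColor(im,cv2.COLOR_BGR2HSV).astype(int);H,S,V=hsv[...,0],hsv[...,1],hsv[...,2]
v,u=np.mgrid[0:400,0:640]
def box(l,t,r,b): return (u>=l)&(u<r)&(v>=t)&(v<b)
# panel plane
g=box(350,190,432,255)&(H>60)&(H<90)&(S>80)&(W[...,2]>0.03)&(W[...,2]<0.12)
P=W[g]; 
for _ in range(4):
    A=np.c_[P[:,:2],np.ones(len(P))];co=np.linalg.lstsq(A,P[:,2],rcond=None)[0];r=P[:,2]-A@co;P=P[abs(r)<max(.004,0)]
n=np.array([-co[0],-co[1],1]);n/=np.linalg.norm(n)
print("panel n",n.round(4),"tilt",np.degrees(np.arccos(n[2])).round(2),"dir",np.degrees(np.arctan2(co[1],co[0])).round(1),"res",r.std(),len(P),"co",co)
rect=cv2.minAreaRect(P[:,:2].astype(np.float32));print("panel rect",rect)
K=cal["K"];C=np.linalg.inv(cal["view"])
def ray(px):
    q=C[:3,:3]@np.array([(px[0]-K[0,2])/K[0,0],-(px[1]-K[1,2])/K[1,1],-1]);return C[:3,3],q
def onplane(px,n,c):
    o,q=ray(px);return o+q*(c-n@o)/(n@q)
c=co[2]*n[2]
for nm,m in [("red",box(370,210,394,233)&((H<10)|(H>170))&(S>120)),("white",box(398,218,417,237)&(S<70)&(V>130))]:
    px=(u[m].mean(),v[m].mean());print(nm,px,m.sum(),(u[m].min()+u[m].max())/2,(v[m].min()+v[m].max())/2,onplane(px,n,c).round(4))
# stand
b=box(215,190,265,240)&(abs(W[...,2]-.078)<.006)
rect=cv2.minAreaRect(np.c_[u[b],v[b]].astype(np.float32));print("stand px",rect,onplane(rect[0],np.array([0,0,1.]),.078).round(4), np.nanmedian(W[b],0))
wr=cv2.minAreaRect(W[b][:,:2].astype(np.float32));print(wr)
o=box(215,190,265,240)&(H<22)&(S>120)&(W[...,2]>.1)
print("orange",o.sum(),np.nanmedian(W[o],0) if o.any() else 0)
a=cv2.resize(im[155:245,200:270],None,fx=5,fy=5,interpolation=2);s=np.load("side.npz")["im"][205:295,275:365]
e=cv2.resize(im[180:270,345:435],None,fx=5,fy=5,interpolation=2)[:, :]
cv2.imwrite("pics/crop.png",cv2.resize(np.hstack([a,cv2.resize(s,(450,450),interpolation=2)]),(800,450)));cv2.imwrite("pics/panel.png",e)
E
python3 m.py
```

```text
panel n [-0.3363  0.0721  0.939 ] tilt 20.12 dir -12.1 res 0.0020473260410128875 2045 co [ 0.35816898 -0.07676729 -0.10752425]
panel rect ((0.45286843180656433, -0.19705680012702942), (0.17778633534908295, 0.1203942745923996), 77.14701080322266)
red (np.float64(381.55882352941177), np.float64(220.3235294117647)) 34 381.5 220.5 [ 0.458  -0.1738  0.0699]
white (np.float64(406.4736842105263), np.float64(226.859649122807)) 57 406.5 227.0 [ 0.4414 -0.2449  0.0694]
stand px ((236.5, 213.5), (25.0, 25.0), 90.0) [0.466  0.2356 0.078 ] [0.462779   0.23285404 0.07738994]
((0.46509814262390137, 0.23563668131828308), (0.07096366584300995, 0.06993748247623444), 88.66744995117188)
orange 31 [0.46391182 0.22766781 0.14289803]
```

View pics/crop.png

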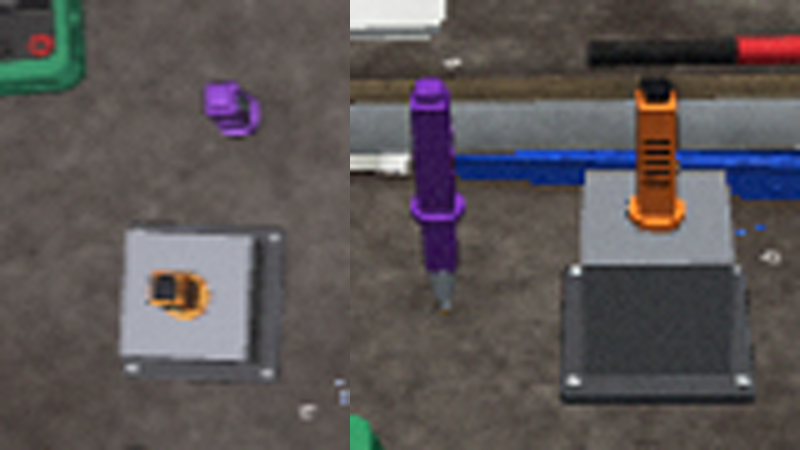

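The crop confirms the orange probe in the grey stand; the purple one stands apart and stays untouched. Next I check whether the jig arm clears the tool axis above the ring.

```bash
python3 - <<'E'
from h import *
R=np.array([.458,-.174,.070]);n=np.array([-.336,.072,.939]);n/=np.linalg.norm(n)
for c in ["top","side"]:
    z=np.load(c+".npz");W=cloud(z["d"],get_calibration(c))
    P=W.reshape(-1,3);P=P[(~np.isnan(P[:,0]))&(P[:,2]>.09)&(P[:,0]>.15)&(P[:,0]<.75)&(P[:,1]<.05)&(P[:,1]>-.32)]
    t=(P-R)@n;r=np.linalg.norm(P-R-np.outer(t,n),axis=1)
    print(c)
    for lo in np.arange(0,.5,.05):
        m=(t>=lo)&(t<lo+.05)&(r<.5)
        if m.any():
            i=np.where(m)[0][np.argsort(r[m])[m.sum()//50]];print(round(lo,2),m.sum(),"min r",r[i].round(3),P[i].round(3))
    for lo in np.arange(.1,.5,.05):
        m=(P[:,2]>lo)&(P[:,2]<lo+.05)
        if m.any():print("z",lo.round(2),m.sum(),P[m].min(0).round(3),P[m].max(0).round(3))
E
```

```text
top
0.0 156 min r 0.053 [ 0.498 -0.202  0.09 ]
0.05 22 min r 0.209 [ 0.629 -0.103  0.181]
0.1 251 min r 0.231 [ 0.623 -0.117  0.279]
0.15 1506 min r 0.178 [ 0.55  -0.098  0.308]
0.2 151 min r 0.171 [ 0.539 -0.155  0.353]
0.25 87 min r 0.173 [ 0.532 -0.176  0.373]
z 0.1 37 [ 0.629 -0.115  0.1  ] [ 0.656 -0.092  0.15 ]
z 0.15 27 [ 0.628 -0.108  0.151] [ 0.647 -0.093  0.198]
z 0.2 12 [ 0.629 -0.103  0.202] [ 0.634 -0.093  0.234]
z 0.25 362 [ 0.549 -0.127  0.265] [ 0.715 -0.077  0.3  ]
z 0.3 1043 [ 0.541 -0.197  0.3  ] [ 0.726 -0.082  0.35 ]
z 0.35 589 [ 0.532 -0.241  0.35 ] [ 0.75  -0.146  0.398]
side
0.0 189 min r 0.068 [ 0.518 -0.148  0.09 ]
0.05 180 min r 0.215 [ 0.631 -0.099  0.19 ]
0.1 396 min r 0.232 [ 0.625 -0.103  0.269]
0.15 927 min r 0.178 [ 0.554 -0.114  0.311]
0.2 89 min r 0.17 [ 0.546 -0.127  0.321]
0.25 43 min r 0.172 [ 0.534 -0.171  0.367]
z 0.1 151 [ 0.63  -0.105  0.1  ] [ 0.66  -0.088  0.149]
z 0.15 165 [ 0.63  -0.104  0.15 ] [ 0.66  -0.088  0.2  ]
z 0.2 173 [ 0.629 -0.103  0.2  ] [ 0.66  -0.087  0.249]
z 0.25 559 [ 0.551 -0.122  0.25 ] [ 0.716 -0.075  0.3  ]
z 0.3 576 [ 0.542 -0.201  0.3  ] [ 0.731 -0.078  0.35 ]
z 0.35 272 [ 0.534 -0.233  0.35 ] [ 0.75  -0.141  0.395]
```

```bash
python3 - <<'E'
import cv2,numpy as np
im=cv2.imread("pics/side0.png");t=cv2.imread("pics/top0.png")
a=cv2.resize(im[70:230,240:400],(400,400),interpolation=2);b=cv2.resize(t[90:290,310:510],(400,400),interpolation=2)
cv2.imwrite("pics/jig.png",np.hstack([a,b]))
E
```

```text
(no output)
```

View pics/jig.png

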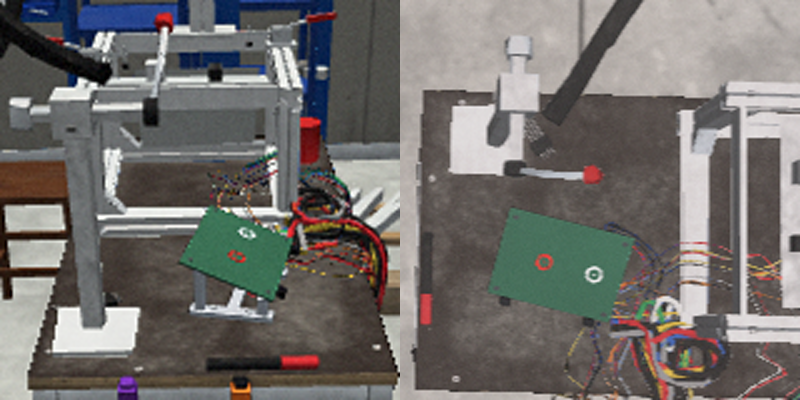

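Jig arm clearance from the tool axis is about 0.17 m, so a grasp straight from above works. I move above the stand for a closer look.

Call:
play_rows(
  steps=[
    {"tx": -0.03, "ty": -0.022, "tz": -0.002, "az": -2},
    {"tx": -0.075, "ty": -0.056, "tz": -0.006, "az": -4},
    {"tx": -0.12, "ty": -0.09, "tz": -0.01, "az": -7},
    {"tx": -0.165, "ty": -0.124, "tz": -0.015, "az": -9},
    {"tx": -0.21, "ty": -0.158, "tz": -0.02, "az": -11},
    {"tx": -0.255, "ty": -0.192, "tz": -0.02, "az": -14},
    {"tx": -0.3, "ty": -0.225, "tz": -0.02, "az": -16},
    {"tx": -0.335, "ty": -0.252, "tz": -0.02, "az": -18},
    {"tx": -0.358, "ty": -0.269, "tz": -0.02, "az": -18.5},
    {"tx": -0.358, "ty": -0.269, "tz": -0.02, "az": -18.5},
  ],
)

```text
$.steps[0]: bad value
```

```bash
python3 - <<'E'
from h import *
o=sensors.get_obs();print(o["time_s"],o["tcp_pos"].round(4),o["qpos"],o["eef_rot"].round(4).tolist())
cal=get_calibration("wrist");im,d=capture("wrist");W=cloud(d,cal);cv2.imwrite("pics/w1.png",im)
np.savez("w1.npz",im=im,d=d,K=cal["K"],view=cal["view"])
for n in ["probe_grip","stand"]:
    for r in regions_of(n,"wrist")[:3]:
        print(n,r["score"],r["rect"],np.nanmedian(W[r["region"]],0).round(4))
b=(abs(W[...,2]-.078)<.005)&(abs(W[...,0]-.466)<.06)&(abs(W[...,1]-.236)<.06)
print("block",cv2.minAreaRect(W[b][:,:2].astype(np.float32)),b.sum())
b=(W[...,2]>.13)&(W[...,2]<.16)&(abs(W[...,0]-.466)<.03)&(abs(W[...,1]-.236)<.03)
print("tail",b.sum(),cv2.minAreaRect(W[b][:,:2].astype(np.float32)) if b.any() else 0, W[b].min(0),W[b].max(0))
E
```

```text
0.75 [0.2222 0.6109 0.2314] [ 6.52853692e+01  7.09213495e+00  9.45531269e+01 -1.88326377e-03
  7.83512010e+01 -4.73165137e+00] [[-0.9398, 0.3417, 0.0001], [0.3417, 0.9398, 0.0], [-0.0, 0.0001, -1.0]]
stand 0.87 [115.3, 383.7, 153.1, 396.8] [0.4297 0.2631 0.0205]
block ((0.0, 0.0), (0.0, 0.0), 0.0) 0Traceback (most recent call last):
  File "<stdin>", line 11, in <module>
    return umr_minimum(a, axis, None, out, keepdims, initial, where)
ValueError: zero-size array to reduction operation minimum which has no identity
```

View pics/w1.png

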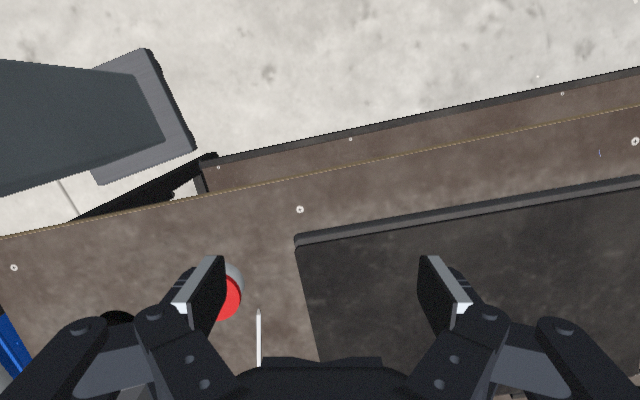

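The move was refused because every row needs all its fields; the picture only shows the view from the start pose (table edge, tin at 230,295). I resend it in full.

Call:
play_rows(
  steps=[
    {"ax": 0, "ay": 0, "az": -2, "tx": -0.03, "ty": -0.022, "tz": -0.002, "claw": 0},
    {"ax": 0, "ay": 0, "az": -4, "tx": -0.075, "ty": -0.056, "tz": -0.006, "claw": 0},
    {"ax": 0, "ay": 0, "az": -7, "tx": -0.12, "ty": -0.09, "tz": -0.01, "claw": 0},
    {"ax": 0, "ay": 0, "az": -9, "tx": -0.165, "ty": -0.124, "tz": -0.015, "claw": 0},
    {"ax": 0, "ay": 0, "az": -11, "tx": -0.21, "ty": -0.158, "tz": -0.02, "claw": 0},
    {"ax": 0, "ay": 0, "az": -14, "tx": -0.255, "ty": -0.192, "tz": -0.02, "claw": 0},
    {"ax": 0, "ay": 0, "az": -16, "tx": -0.3, "ty": -0.225, "tz": -0.02, "claw": 0},
    {"ax": 0, "ay": 0, "az": -18, "tx": -0.335, "ty": -0.252, "tz": -0.02, "claw": 0},
    {"ax": 0, "ay": 0, "az": -18.5, "tx": -0.358, "ty": -0.269, "tz": -0.02, "claw": 0},
    {"ax": 0, "ay": 0, "az": -18.5, "tx": -0.358, "ty": -0.269, "tz": -0.02, "claw": 0},
  ],
  grip_force=40,
)

```text
time_s: 2.15
tcp_pos: [0.4675, 0.2343, 0.2515]
eef_rot: [[-1.0, 0.029, 0.0], [0.029, 1.0, -0.0], [-0.0, 0.0, -1.0]]
ft_force: [-0.8, -0.3, 0.5]
grip_width: 0.998
grasp_force: 0.0
```

```bash
cat > look.py <<'E'
from h import *
o=sensors.get_obs();print(o["time_s"],o["tcp_pos"].round(4),o["qpos"].round(1),o["eef_rot"].round(4).tolist())
cal=get_calibration("wrist");im,d=capture("wrist");W=cloud(d,cal);cv2.imwrite("pics/w2.png",im)
np.savez("w2.npz",im=im,d=d,K=cal["K"],view=cal["view"])
for n in ["probe_grip","stand"]:
    for r in regions_of(n,"wrist")[:3]:
        print(n,r["score"],r["rect"],np.nanmedian(W[r["region"]],0).round(4))
def q(lo,hi,w):
    b=(W[...,2]>lo)&(W[...,2]<hi)&(abs(W[...,0]-.466)<w)&(abs(W[...,1]-.236)<w)
    print(lo,hi,b.sum())
    if b.any(): print(cv2.minAreaRect(W[b][:,:2].astype(np.float32)),W[b].min(0).round(4),W[b].max(0).round(4))
q(.073,.0815,.06);q(.15,.16,.03);q(.1,.148,.03)
E
python3 look.py
```

```text
2.15 [0.4675 0.2343 0.2515] [ 20.7  -9.9 109.3  -0.   80.6 -67.6] [[-0.9996, 0.0292, 0.0002], [0.0292, 0.9996, -0.0], [-0.0002, 0.0, -1.0]]
probe_grip 0.94 [293.0, 240.0, 318.8, 308.1] [0.5612 0.2148 0.1073]
probe_grip 0.59 [309.9, 161.4, 334.9, 203.7] [0.4574 0.2372 0.1418]
stand 0.82 [284.2, 118.7, 365.4, 207.5] [0.4481 0.237  0.0779]
stand 0.53 [442.6, 70.3, 532.6, 229.3] [0.493  0.4145 0.0213]
0.073 0.0815 4014
((0.4641716778278351, 0.23701626062393188), (0.07010624557733536, 0.07055119425058365), 89.22810363769531) [0.4285 0.2017 0.073 ] [0.4999 0.2725 0.0813]
0.15 0.16 301
((0.4633995592594147, 0.2370339184999466), (0.013170605525374413, 0.01360897533595562), 88.1716079711914) [0.4567 0.2303 0.15  ] [0.4703 0.2437 0.1558]
0.1 0.148 426
((0.4631161093711853, 0.23693311214447021), (0.018519144505262375, 0.018718328326940536), 88.76748657226562) [0.4537 0.2278 0.1007] [0.4726 0.2463 0.148 ]
```

View pics/w2.png

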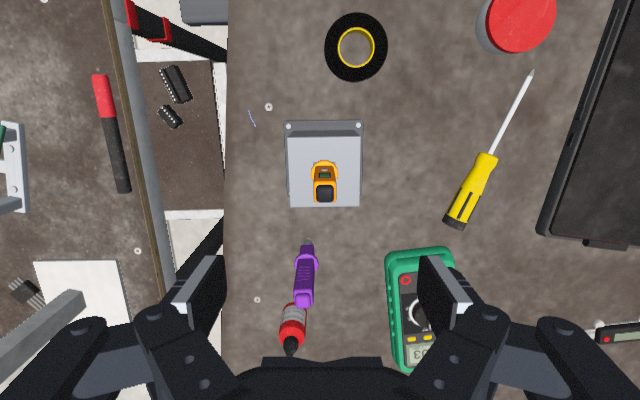

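The view shows the probe's tail at (324,193) in the stand, and the purple one at (305,270). The probe is at (0.4633, 0.237) with the gripper well aligned, so I descend and grip.

Call:
play_rows(
  steps=[
    {"ax": 0, "ay": 0, "az": 0, "tx": 0.0043, "ty": 0.0026, "tz": 0.02, "claw": 0},
    {"ax": 0, "ay": 0, "az": 0, "tx": 0.0043, "ty": 0.0026, "tz": 0.05, "claw": 0},
    {"ax": 0, "ay": 0, "az": 0, "tx": 0.0043, "ty": 0.0026, "tz": 0.09, "claw": 0},
    {"ax": 0, "ay": 0, "az": 0, "tx": 0.0043, "ty": 0.0026, "tz": 0.125, "claw": 0},
    {"ax": 0, "ay": 0, "az": 0, "tx": 0.0043, "ty": 0.0026, "tz": 0.147, "claw": 0},
    {"ax": 0, "ay": 0, "az": 0, "tx": 0.0043, "ty": 0.0026, "tz": 0.155, "claw": 0},
    {"ax": 0, "ay": 0, "az": 0, "tx": 0.0043, "ty": 0.0026, "tz": 0.155, "claw": 100},
    {"ax": 0, "ay": 0, "az": 0, "tx": 0.0043, "ty": 0.0026, "tz": 0.155, "claw": 160},
    {"ax": 0, "ay": 0, "az": 0, "tx": 0.0043, "ty": 0.0026, "tz": 0.155, "claw": 255},
    {"ax": 0, "ay": 0, "az": 0, "tx": 0.0043, "ty": 0.0026, "tz": 0.155, "claw": 255},
  ],
  grip_force=40,
)

```text
time_s: 3.55
tcp_pos: [0.463, 0.2381, 0.0973]
eef_rot: [[-1.0, 0.026, 0.001], [0.026, 1.0, -0.001], [-0.001, -0.001, -1.0]]
ft_force: [-0.3, -1.5, 2.2]
grip_width: 0.205
grasp_force: 40.5
```

Call:
play_rows(
  steps=[
    {"ax": 0, "ay": 0, "az": 0, "tx": 0, "ty": 0, "tz": 0, "claw": 255},
    {"ax": 0, "ay": 0, "az": 0, "tx": 0, "ty": 0, "tz": 0, "claw": 255},
    {"ax": 0, "ay": 0, "az": 0, "tx": 0, "ty": 0, "tz": 0, "claw": 255},
  ],
  grip_force=40,
)

```text
time_s: 3.92
tcp_pos: [0.463, 0.2381, 0.0972]
eef_rot: [[-1.0, 0.026, 0.001], [0.026, 1.0, -0.001], [-0.001, -0.0, -1.0]]
ft_force: [-0.9, -3.7, 5.8]
grip_width: 0.204
grasp_force: 40.9
```

Gripped. Now I lift straight up.

Call:
play_rows(
  steps=[
    {"ax": 0, "ay": 0, "az": 0, "tx": 0, "ty": 0, "tz": -0.006, "claw": 255},
    {"ax": 0, "ay": 0, "az": 0, "tx": 0, "ty": 0, "tz": -0.02, "claw": 255},
    {"ax": 0, "ay": 0, "az": 0, "tx": 0, "ty": 0, "tz": -0.04, "claw": 255},
    {"ax": 0, "ay": 0, "az": 0, "tx": 0, "ty": 0, "tz": -0.06, "claw": 255},
    {"ax": 0, "ay": 0, "az": 0, "tx": 0, "ty": 0, "tz": -0.08, "claw": 255},
    {"ax": 0, "ay": 0, "az": 0, "tx": 0, "ty": 0, "tz": -0.1, "claw": 255},
    {"ax": 0, "ay": 0, "az": 0, "tx": 0, "ty": 0, "tz": -0.13, "claw": 255},
    {"ax": 0, "ay": 0, "az": 0, "tx": 0, "ty": 0, "tz": -0.155, "claw": 255},
    {"ax": 0, "ay": 0, "az": 0, "tx": 0, "ty": 0, "tz": -0.17, "claw": 255},
    {"ax": 0, "ay": 0, "az": 0, "tx": 0, "ty": 0, "tz": -0.17, "claw": 255},
  ],
  grip_force=40,
)

```text
time_s: 5.18
tcp_pos: [0.463, 0.2386, 0.2679]
eef_rot: [[-1.0, 0.026, 0.002], [0.026, 1.0, 0.001], [-0.002, 0.001, -1.0]]
ft_force: [0.4, -0.5, -0.9]
grip_width: 0.207
grasp_force: 40.2
```

```bash
cat > probe.py <<'E'
from h import *
import sys
o=sensors.get_obs();T=o["tcp_pos"];R=o["eef_rot"];print(o["time_s"],T.round(4),o["qpos"].round(1),o["ft_force"].round(2))
for c in sys.argv[1:]:
    cal=get_calibration(c);im,d=capture(c);W=cloud(d,cal);cv2.imwrite(f"pics/{c}_p.png",im);np.savez(c+"_p.npz",im=im,d=d,K=cal["K"],view=cal["view"])
    L=(W-T)@R  # tool coordinates
    m=(abs(L[...,0])<.03)&(abs(L[...,1])<.03)&(L[...,2]>.012)&(L[...,2]<.12)
    P=L[m];print(c,m.sum())
    for lo in np.arange(.01,.11,.01):
        k=P[(P[:,2]>lo)&(P[:,2]<lo+.01)]
        if len(k):print(lo.round(3),len(k),k.min(0).round(4),k.max(0).round(4))
E
python3 probe.py side wrist
```

```text
5.175 [0.463  0.2386 0.2679] [ 21.4 -10.8 108.5   0.   82.1 -67.2] [ 0.43 -0.49 -0.9 ]
side 184
0.01 53 [-0.0154 -0.0046  0.0126] [0.01   0.0151 0.0193]
0.02 21 [-0.009   0.006   0.0215] [0.0036 0.0094 0.0291]
0.03 29 [-0.009   0.0058  0.0302] [0.0037 0.0106 0.0391]
0.04 27 [-0.009   0.006   0.0401] [0.0038 0.0105 0.0493]
0.05 23 [-0.009  -0.0002  0.0502] [0.004  0.0086 0.0599]
0.06 19 [-0.009   0.0005  0.0602] [0.0018 0.0073 0.0698]
0.07 10 [-0.0047  0.      0.0703] [-0.0003  0.0048  0.0796]
0.08 2 [-0.0025  0.0006  0.0807] [-0.0024  0.0027  0.0819]
wrist 897
0.01 493 [ 0.0028 -0.0129  0.0121] [0.0129 0.0123 0.0195]
0.02 9 [ 0.0067 -0.0076  0.0283] [0.0077 0.007  0.0297]
0.03 160 [ 0.0053 -0.0084  0.0303] [0.0082 0.0076 0.0399]
0.04 144 [ 0.0055 -0.0083  0.04  ] [0.008  0.0075 0.0499]
0.05 41 [ 0.0044 -0.0079  0.0515] [0.0073 0.0042 0.06  ]
0.06 34 [ 0.0026 -0.0056  0.06  ] [0.0063 0.0043 0.0695]
0.07 8 [ 0.0021 -0.0031  0.0702] [0.0048 0.001  0.0798]
0.08 8 [ 0.0013 -0.0026  0.0803] [0.0025 0.0017 0.0824]
```

Probe sits straight in the gripper; its tip is at tool z = 0.083. Now the move to a hover 80 mm off the ring.

```bash
cat > go.py <<'E'
import sys
from h import *
from scipy.spatial.transform import Rotation as Ro
def plan(ring,n_az,tilt,h,tip=.0833):
    o=sensors.get_obs();T=o["tcp_pos"];R=o["eef_rot"]
    a,t=np.radians(n_az),np.radians(tilt)
    n=np.array([-np.sin(t)*np.cos(a),-np.sin(t)*np.sin(a),np.cos(t)])
    y=np.array([-np.sin(a),np.cos(a),0]);zz=-n;x=np.cross(y,zz)
    Rt=np.c_[x,y,zz];Tt=np.array(ring)+n*(h+tip)
    print("target",Tt.round(4),"shift",(R.T@(Tt-T)).round(4),"rotvec",np.degrees(Ro.from_matrix(R.T@Rt).as_rotvec()).round(2))
    return Rt,Tt
if __name__=="__main__": plan([float(v) for v in sys.argv[1:4]],float(sys.argv[4]),20,float(sys.argv[5]))
E
python3 go.py .458 -.174 .070 -12.4 .08
```

```text
target [ 0.4035 -0.162   0.2235] shift [ 0.0481 -0.4016  0.0422] rotvec [  1.87 -20.02  10.81]
```

Call:
play_rows(
  steps=[
    {"ax": 0, "ay": 0, "az": 0, "tx": 0.003, "ty": -0.025, "tz": 0, "claw": 255},
    {"ax": 0.2, "ay": -2, "az": 1, "tx": 0.008, "ty": -0.07, "tz": 0, "claw": 255},
    {"ax": 0.4, "ay": -4, "az": 2, "tx": 0.014, "ty": -0.12, "tz": 0, "claw": 255},
    {"ax": 0.6, "ay": -6, "az": 3, "tx": 0.02, "ty": -0.17, "tz": 0, "claw": 255},
    {"ax": 0.8, "ay": -9, "az": 5, "tx": 0.026, "ty": -0.22, "tz": 0, "claw": 255},
    {"ax": 1, "ay": -12, "az": 6, "tx": 0.032, "ty": -0.27, "tz": 0, "claw": 255},
    {"ax": 1.3, "ay": -15, "az": 8, "tx": 0.038, "ty": -0.32, "tz": 0.01, "claw": 255},
    {"ax": 1.6, "ay": -18, "az": 9.5, "tx": 0.044, "ty": -0.365, "tz": 0.025, "claw": 255},
    {"ax": 1.87, "ay": -20, "az": 10.8, "tx": 0.048, "ty": -0.395, "tz": 0.037, "claw": 255},
    {"ax": 1.87, "ay": -20, "az": 10.8, "tx": 0.048, "ty": -0.402, "tz": 0.042, "claw": 255},
  ],
  grip_force=40,
)

```text
time_s: 6.52
tcp_pos: [0.4023, -0.163, 0.2215]
eef_rot: [[-0.918, 0.218, 0.331], [0.206, 0.976, -0.072], [-0.339, 0.002, -0.941]]
ft_force: [0.1, 0.3, -1.1]
grip_width: 0.204
grasp_force: 40.3
```

Call:
play_rows(
  steps=[
    {"ax": 0, "ay": 0, "az": 0, "tx": 0, "ty": 0, "tz": 0, "claw": 255},
    {"ax": 0, "ay": 0, "az": 0, "tx": 0, "ty": 0, "tz": 0, "claw": 255},
  ],
  grip_force=40,
)

```text
time_s: 6.78
tcp_pos: [0.4046, -0.1614, 0.2247]
eef_rot: [[-0.918, 0.213, 0.335], [0.2, 0.977, -0.072], [-0.343, 0.001, -0.939]]
ft_force: [-0.2, 0.6, 0.0]
grip_width: 0.206
grasp_force: 40.3
```

```bash
cat > ring.py <<'E'
from h import *
import sys
o=sensors.get_obs();T=o["tcp_pos"];R=o["eef_rot"];print(o["time_s"],T.round(4),o["qpos"].round(1),o["ft_force"].round(2),R.round(4).tolist(),"tip",(T+R[:,2]*.0833).round(4))
cal=get_calibration("wrist");im,d=capture("wrist");W=cloud(d,cal);tag=sys.argv[1];cv2.imwrite(f"pics/ring{tag}.png",im)
np.savez(f"ring{tag}.npz",im=im,d=d,K=cal["K"],view=cal["view"])
hsv=cv2.cvtColor(im,cv2.COLOR_BGR2HSV).astype(int);H,S=hsv[...,0],hsv[...,1]
near=np.linalg.norm(W-np.array([.458,-.174,.07]),axis=-1)
g=(H>60)&(H<90)&(S>80)&(near<.12);P=W[g]
for _ in range(4):
    A=np.c_[P[:,:2],np.ones(len(P))];co=np.linalg.lstsq(A,P[:,2],rcond=None)[0];r=P[:,2]-A@co;P=P[abs(r)<.004]
n=np.array([-co[0],-co[1],1]);n/=np.linalg.norm(n)
print("n",n.round(4),"tilt",np.degrees(np.arccos(n[2])).round(2),"az",np.degrees(np.arctan2(co[1],co[0])).round(2),len(P),r.std().round(5))
m=((H<10)|(H>170))&(S>120)&(near<.03)
v,u=np.nonzero(m);print("red px",len(u),u.min(),u.max(),v.min(),v.max(),"pts",W[m].mean(0).round(4),((W[m].min(0)+W[m].max(0))/2).round(4))
(eu,ev),ax,an=cv2.fitEllipse(cv2.convexHull(np.c_[u,v].astype(np.int32)))
K=cal["K"];C=np.linalg.inv(cal["view"]);q=C[:3,:3]@np.array([(eu-K[0,2])/K[0,0],-(ev-K[1,2])/K[1,1],-1]);o0=C[:3,3];c=co[2]*n[2]
X=o0+q*(c-n@o0)/(n@q);print("ellipse",eu,ev,ax,"ring",X.round(4))
E
python3 ring.py a; python3 - <<'E'
E
```

```text
6.775 [ 0.4046 -0.1614  0.2247] [ -33.4  -36.2  132.     7.8   65.5 -113.2] [-0.24  0.58  0.01] [[-0.9178, 0.2129, 0.3352], [0.2003, 0.9771, -0.0722], [-0.3429, 0.0009, -0.9394]] tip [ 0.4325 -0.1675  0.1464]
n [-0.3334  0.0747  0.9398] tilt 19.98 az -12.62 22667 0.00076
red px 268 310 334 163 186 pts [ 0.4552 -0.172   0.0707] [ 0.4553 -0.1719  0.0706]
ellipse 321.74102783203125 174.31964111328125 (23.9600887298584, 24.845067977905273) ring [ 0.4553 -0.1719  0.0702]
```

View pics/ringa.png

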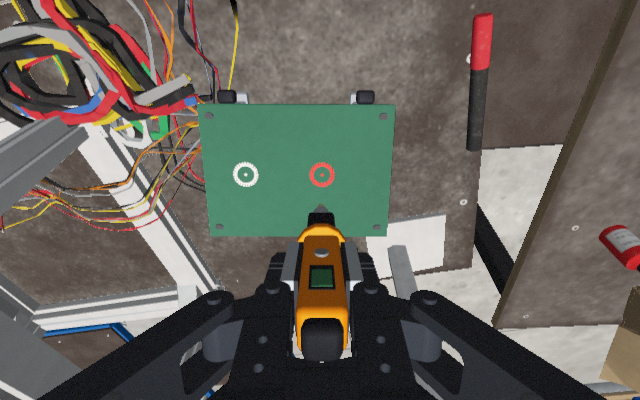

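The picture shows the red ring at (322,174), white at (245,174), and the probe tip at about (321,207), in line. I approach to 15 mm off the ring.

```bash
python3 go.py .4557 -.1722 .0703 -12.6 .015
```

```text
target [ 0.4229 -0.1649  0.1627] shift [0.0039 0.0005 0.0648] rotvec [0.15 0.08 0.29]
```

Call:
play_rows(
  steps=[
    {"ax": 0.1, "ay": 0.1, "az": 0.3, "tx": 0.002, "ty": 0, "tz": 0.01, "claw": 255},
    {"ax": 0.1, "ay": 0.1, "az": 0.3, "tx": 0.004, "ty": 0.0005, "tz": 0.025, "claw": 255},
    {"ax": 0.1, "ay": 0.1, "az": 0.3, "tx": 0.004, "ty": 0.0005, "tz": 0.04, "claw": 255},
    {"ax": 0.1, "ay": 0.1, "az": 0.3, "tx": 0.004, "ty": 0.0005, "tz": 0.053, "claw": 255},
    {"ax": 0.1, "ay": 0.1, "az": 0.3, "tx": 0.004, "ty": 0.0005, "tz": 0.061, "claw": 255},
    {"ax": 0.1, "ay": 0.1, "az": 0.3, "tx": 0.004, "ty": 0.0005, "tz": 0.0645, "claw": 255},
    {"ax": 0.1, "ay": 0.1, "az": 0.3, "tx": 0.004, "ty": 0.0005, "tz": 0.0645, "claw": 255},
    {"ax": 0.1, "ay": 0.1, "az": 0.3, "tx": 0.004, "ty": 0.0005, "tz": 0.0645, "claw": 255},
  ],
  grip_force=40,
)

```text
time_s: 7.82
tcp_pos: [0.4224, -0.1659, 0.1631]
eef_rot: [[-0.917, 0.22, 0.334], [0.207, 0.975, -0.075], [-0.342, 0.0, -0.94]]
ft_force: [-1.1, -0.6, -1.1]
grip_width: 0.203
grasp_force: 40.3
```

```bash
python3 ring.py b; python3 go.py .4557 -.1722 .0703 -12.6 0;python3 - <<'E'
from h import *
z=np.load("ringb.npz");im=z["im"]
W=cloud(z["d"],{"K":z["K"],"view":z["view"]});o=sensors.get_obs();T,R=o["tcp_pos"],o["eef_rot"]
L=(W-T)@R;m=(abs(L[...,0])<.012)&(abs(L[...,1])<.012)&(L[...,2]>.07)&(L[...,2]<.09);P=L[m]
for lo in np.arange(.07,.09,.003):
    k=P[(P[:,2]>lo)&(P[:,2]<lo+.003)]
    if len(k):print(lo.round(3),len(k),k.min(0).round(4),k.max(0).round(4))
# project tip
def pj(p):
    q=z["view"]@np.r_[p,1];q=q[:3]*[1,-1,-1];q=z["K"]@q;return q[:2]/q[2]
print("tip px",pj(T+R[:,2]*.0833),"ring px",pj([.4557,-.1722,.0703]))
cv2.imwrite("pics/ringbc.png",cv2.resize(im[140:240,260:380],None,fx=5,fy=5,interpolation=2))
E
```

```text
7.825 [ 0.4224 -0.1659  0.1631] [ -32.3  -30.1  134.4    7.9   57.  -112.8] [-1.12 -0.65 -1.07] [[-0.9165, 0.22, 0.3341], [0.2069, 0.9755, -0.0749], [-0.3424, 0.0004, -0.9396]] tip [ 0.4502 -0.1721  0.0848]
n [-0.3338  0.0745  0.9397] tilt 20.0 az -12.59 31628 0.00071
red px 345 308 338 184 212 pts [ 0.4535 -0.1713  0.0699] [ 0.4553 -0.1721  0.0703]
ellipse 322.9253845214844 198.32398986816406 (29.641019821166992, 30.719083786010742) ring [ 0.4554 -0.1719  0.0702]
target [ 0.4279 -0.166   0.1486] shift [-0.0002  0.0011  0.0154] rotvec [-0.01  0.02 -0.11]
0.076 6 [ 0.0008 -0.0023  0.0769] [0.0015 0.0012 0.0788]
0.079 6 [ 0.0003 -0.0023  0.0792] [0.0017 0.002  0.0806]
tip px [321.27777295 204.95733539] ring px [322.70010206 198.82689398]
```

View pics/ringbc.png

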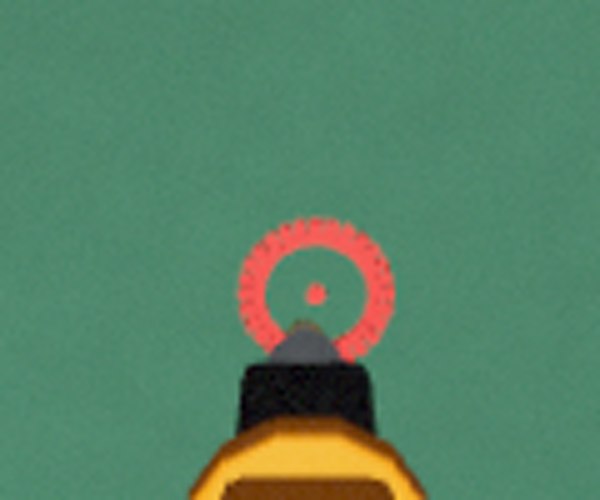

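The crop shows the tip at (304,328), just short of the dot at (316,293). The ring position is confirmed, so I press in gently: first about 1 mm short, then past contact.

Call:
play_rows(
  steps=[
    {"ax": 0, "ay": 0, "az": 0, "tx": 0, "ty": 0.001, "tz": 0.004, "claw": 255},
    {"ax": 0, "ay": 0, "az": 0, "tx": 0, "ty": 0.001, "tz": 0.009, "claw": 255},
    {"ax": 0, "ay": 0, "az": 0, "tx": 0, "ty": 0.001, "tz": 0.013, "claw": 255},
    {"ax": 0, "ay": 0, "az": 0, "tx": 0, "ty": 0.001, "tz": 0.014, "claw": 255},
    {"ax": 0, "ay": 0, "az": 0, "tx": 0, "ty": 0.001, "tz": 0.014, "claw": 255},
    {"ax": 0, "ay": 0, "az": 0, "tx": 0, "ty": 0.001, "tz": 0.014, "claw": 255},
  ],
  grip_force=40,
)

```text
time_s: 8.62
tcp_pos: [0.4271, -0.1657, 0.1494]
eef_rot: [[-0.917, 0.22, 0.333], [0.207, 0.976, -0.074], [-0.342, 0.001, -0.94]]
ft_force: [0.1, 0.4, -0.4]
grip_width: 0.203
grasp_force: 40.3
```

```bash
python3 go.py .4555 -.1720 .0702 -12.6 0; python3 -c "
from h import *
import collections
o=sensors.get_obs();print(o['tcp_pos'],o['ft_force'],(o['tcp_pos']+o['eef_rot'][:,2]*.0833))"
```

```text
target [ 0.4277 -0.1658  0.1485] shift [-0.0003  0.0001  0.001 ] rotvec [ 0.01 -0.03 -0.11]
[ 0.42706236 -0.16574703  0.14935709] [ 0.12851288  0.44878108 -0.41971163] [ 0.45482622 -0.17194486  0.07106504]
```

Call:
play_rows(
  steps=[
    {"ax": 0, "ay": 0, "az": 0, "tx": 0, "ty": 0, "tz": 0.001, "claw": 255},
    {"ax": 0, "ay": 0, "az": 0, "tx": 0, "ty": 0, "tz": 0.002, "claw": 255},
    {"ax": 0, "ay": 0, "az": 0, "tx": 0, "ty": 0, "tz": 0.0025, "claw": 255},
    {"ax": 0, "ay": 0, "az": 0, "tx": 0, "ty": 0, "tz": 0.0025, "claw": 255},
    {"ax": 0, "ay": 0, "az": 0, "tx": 0, "ty": 0, "tz": 0.0025, "claw": 255},
  ],
  grip_force=40,
)

```text
time_s: 9.25
tcp_pos: [0.4279, -0.166, 0.1471]
eef_rot: [[-0.917, 0.22, 0.333], [0.207, 0.976, -0.075], [-0.342, 0.001, -0.94]]
ft_force: [-0.4, 0.3, 0.9]
grip_width: 0.207
grasp_force: 40.4
```

Call:
play_rows(
  steps=[
    {"ax": 0, "ay": 0, "az": 0, "tx": 0, "ty": 0, "tz": 0.001, "claw": 255},
    {"ax": 0, "ay": 0, "az": 0, "tx": 0, "ty": 0, "tz": 0.0015, "claw": 255},
    {"ax": 0, "ay": 0, "az": 0, "tx": 0, "ty": 0, "tz": 0.0015, "claw": 255},
    {"ax": 0, "ay": 0, "az": 0, "tx": 0, "ty": 0, "tz": 0.0015, "claw": 255},
    {"ax": 0, "ay": 0, "az": 0, "tx": 0, "ty": 0, "tz": 0.0015, "claw": 255},
  ],
  grip_force=40,
)

```text
time_s: 9.88
tcp_pos: [0.4284, -0.1661, 0.1456]
eef_rot: [[-0.917, 0.22, 0.333], [0.207, 0.976, -0.074], [-0.342, 0.001, -0.94]]
ft_force: [-0.7, -0.5, 0.8]
grip_width: 0.206
grasp_force: 40.5
```

```bash
python3 - <<'E'
from h import *
F=[];n=np.array([-.3335,.0746,.9397]);X=np.array([.4554,-.1719,.0702])
for i in range(8):
    capture("wrist") if i else 0
    o=sensors.get_obs();F.append(np.r_[o["ft_force"]@n,(o["tcp_pos"]+o["eef_rot"][:,2]*.0833-X)@n*1000,o["tcp_pos"],o["grasp_force"]])
F=np.array(F);print(F[:,:2].round(2).tolist(),F.mean(0).round(4))
cal=get_calibration("wrist");im,d=capture("wrist");W=cloud(d,cal);o=sensors.get_obs();T,R=o["tcp_pos"],o["eef_rot"];L=(W-T)@R
tip=T+R[:,2]*.0833;print("lateral",((tip-X)-n*((tip-X)@n)).round(4),o["time_s"])
for lo in np.arange(.05,.086,.004):
    m=(abs(L[...,0])<.012)&(abs(L[...,1])<.009)&(L[...,2]>lo)&(L[...,2]<lo+.004)
    if m.any():print(lo.round(3),m.sum(),L[m].min(0).round(4),L[m].max(0).round(4))
ims,_=capture("side");cv2.imwrite("pics/end.png",np.hstack([cv2.resize(im[140:240,260:380],(400,333),interpolation=2),cv2.resize(ims[150:205,300:366],(400,333),interpolation=2)]))
E
```

```text
[[0.99, -3.02], [0.87, -3.07], [1.03, -3.04], [1.57, -3.05], [0.83, -3.04], [1.58, -3.06], [0.9, -3.08], [1.96, -3.07]] [ 1.2174 -3.0541  0.4284 -0.166   0.1455 40.4936]
lateral [-0.0003 -0.0001 -0.0001] 10.275
0.05 23 [ 0.0056 -0.0039  0.05  ] [0.0065 0.0036 0.054 ]
0.054 14 [ 0.0046 -0.0046  0.054 ] [0.0059 0.003  0.0576]
0.058 16 [ 0.003  -0.0054  0.0583] [0.0055 0.0044 0.0618]
0.062 12 [ 0.0022 -0.0035  0.0623] [0.0048 0.0045 0.0654]
0.066 12 [ 0.0018 -0.0049  0.066 ] [0.0043 0.0019 0.069 ]
0.07 1 [0.0033 0.0005 0.0711] [0.0033 0.0005 0.0711]
0.074 5 [ 0.0012 -0.0023  0.0769] [0.0033 0.0083 0.0776]
0.078 471 [-0.0052 -0.0088  0.078 ] [0.012  0.0085 0.0819]
```

View pics/end.png

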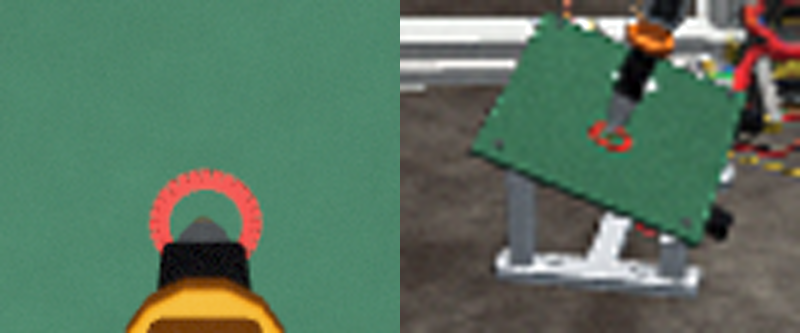

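The tip is on the ring's centre, pressed in about 2.5–3 mm with about 2.2 N (after the probe's own weight), square to the panel and steady. Handing in.

```bash
python3 -c "
from plant import job
print(job.hand_in())"
```

```text
the job is handed in; nothing more can be done
None
```

I handed the job in with the orange probe still gripped and steady, square to the panel at the red ring's centre (under 1 mm off by my measurements), its tip pressed in about 3 mm with roughly 2 N; the hand-in gave no verdict.

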